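Scoop wheel nuts into the parts tray and hang up the scoop

ROBOT

A 7-joint arm with a two-finger parallel gripper is mounted at the origin on the work surface. World frame = base frame: x ahead of the robot, y to its left, z up, the work surface at z = 0. Lengths are in m, angles in rad, forces in N, time in s.
With the tool pointing down it reaches from about 0.425 to 0.925 m from the base axis. Payload 6.8 kg.
Tool frame: the origin (TCP) lies midway between the tips of the shut fingers; the grasp point (between the pads) lies 19 mm behind it (r.hold_point_z is the distance from the TCP to the grasp point, in m); z points along the fingers, x is the direction in which the jaws open and shut, and the axes are right-handed (so a half turn about z gives the same grasp; the last joint's range is limited). The gripper opens to 88 mm and grips with 3 to 60 N. Pads are 20 mm wide; open, the fingers measure 115 mm over their backs; the gripper's body (75 mm by 178 mm) begins 61 mm behind the grasp point.
Start: joints at [-1.302, 0.477, 0.022, 1.555, -0.011, 1.109, -0.083], TCP at [0.248, 0.628, 0.188] pointing down, gripper open.
Joint ranges: [-2.96, 2.96], [-0.34, 2.1], [-1.41, 1.46], [0.24, 2.44], [-1.37, 4.51], [0.17, 1.92], [-2.96, 2.96]. Speed limits (rad/s): [2.39, 2.39, 3.14, 3.14, 3.14, 3.14, 3.14].

INTERFACE

Orientations are given as a unit quaternion [x, y, z, w].
In Python, from cell import r gives the robot as it stands.
- The arm moves only by the tool move_arm, never from a script. Its argument "increments" is one flat list of numbers, 5 for each row, row after row: the closure, from 0 (fully open) to 1 (shut), then the shift along the tool's x, y, z in units of 40 mm (1.0 is 40 mm), then the turn about the tool's z in rad. In form: [jaw, tx, ty, tz, spin, jaw, tx, ty, tz, spin, ...]. A call has 1 to 20 rows; each row shifts and turns the commanded pose from where the row before left it, along the tool's axes as they then stand; what a row does not reach is not made up. A row lasts 1/8 s, in which the tool goes at most 62.5 mm and 10.7 degrees, less where a joint would pass 70% of its speed; a pose out of reach is approached as far as the arm can. A call is refused whole if a number of a shift passes 1 or a number of a turn 0.188, either way. A call with a gripper value outside its range is refused whole. The fingers move at their own pace and stop on an object; the grip force is fixed at half the most. Time passes only in rows, so rows that do not move let the fingers close. It gives the time, the measured TCP pose, the force and the opening at its end, in the units of the state.
- r.state(): the state, without advancing time (a new reading comes with each control period).
- r.get_image(name): name is "scene" or "top"; returns a dict with "frame" (400x640x3 uint8, red, green, blue), "vertical_fov" (degrees; the focal length in pixels is half the picture's height over the tangent of half this angle, whatever the lens; pixels are square), "cx", "cy" (the principal point, pixels), "rvec" (rotation vector, rad) and "tvec" (3), from world to camera coordinates, as OpenCV has them. Camera axes: x right, y down, z forward; pixel columns grow to the right and rows downward; lengths in m; the calibration is good to about 2 mm. A picture is of the moment at which its call begins. There is no depth.
- r.sign_off(): hands the job in, once; it reports no verdict.
The state is a dict: "t": time; "qpos": joint angles; "qvel": joint speeds; "effort": joint torques, N m; "eef_pos": TCP position; "ee_rot": TCP orientation; "force": force on the tool from outside, world axes, zero at the start; "moment": the same for the moment, N m; "opening": finger opening in m.
Only numpy, scipy, OpenCV 4.12 (cv2) and the standard library are available. Lean on these libraries where they do the work, as an engineer would, in place of code of your own. Each camera call takes 0.05 s, during which the arm holds its last target. There are 200 camera calls.

TASK

With the scoop, move at least four of the five wheel nuts from the dark bin into the empty parts tray, without touching the nuts with the gripper and without leaving any on the bench; a nut left over may stay in the bin. Then hang the scoop level by its handle across both prongs of the hook stand and let go. Do not disturb the spray can, the wrench or the jar.

Things in the scene. Friction and masses are not known exactly. Their poses are not given: they have to be found in the camera images.
- scoop: Loose steel scoop with overhead handle, 0.3 kg, starts level on the bench. Origin on its underside, straight below the handle, about under its balance point; x forward to the open nose, z up. Flat 3 mm floor, 1.5 mm at the nose, from x = -55 mm (back wall) to +70 mm (nose), 110 mm wide (y), over the last 40 mm flaring to 130 mm at the nose; top open. Walls 45 mm high, but 22 mm along the flare.
- scoop_grip (a point): Centre of the wooden handle, 115 mm above the scoop's underside: a straight bar along the scoop's y, 110 mm long, 16 mm thick (x), 20 mm tall (z), borne at both ends by upright straps at the scoop's sides. Its underside is 105 mm above the scoop's underside. Pinch it from above across x.
- scoop_nose (a point): Middle of the nose edge on the underside of the scoop, at scoop x = +70 mm.
- bin: Fixed dark steel open bin, outside 300 (x) x 160 (y) x 40 mm high, walls and floor 5 mm (inside 290 x 150 mm, floor 5 mm above the bench). Origin under its centre. At the start all nuts stand in its +x half, beyond x = +12 mm; the -x half is empty, with room to set the scoop down. Nuts, bin, tray and scoop are oiled and slippery (friction about 0.25).
- tray: Fixed aluminium open parts tray, empty, outside 160 x 160 x 45 mm high, walls and floor 5 mm. Origin under its centre.
- rack: Fixed steel hook stand, origin under its 150 x 100 mm base. Uprights at x = +65 mm carry two level prongs at y = +-33 mm, 8 mm thick, tops 215 mm above the bench, running to upturned tips at x = -65 mm, 230 mm above the bench. Open below and between: bring the scoop in level from the tips' end, prongs under the handle and over the side walls, fingers between the prongs.
- rack_rest (a point): Point midway between the prongs, level with their tops, at rack x = -30 mm: where the underside of the scoop's handle should rest, lying across both prongs (along rack y). Axes as the rack's. With the handle here and the scoop's nose toward the uprights (+x), the nose clears them by about 20 mm.
- nut0: Wheel nut 1 of 5, origin at its middle, 15.5 mm above its underside, z through its dome. Loose steel truck wheel nut, 28 mm across the flats, 32 mm across the corners, 31 mm tall, about 80 g; domed top, and an underside that tapers inward (conical seat from 27 mm across down to 14 mm, 4 mm high) so that a thin edge slides under it.
- nut1: Wheel nut 2 of 5, origin at its middle, 15.5 mm above its underside, z through its dome. Loose steel truck wheel nut, 28 mm across the flats, 32 mm across the corners, 31 mm tall, about 80 g; domed top, and an underside that tapers inward (conical seat from 27 mm across down to 14 mm, 4 mm high) so that a thin edge slides under it.
- nut2: Wheel nut 3 of 5, origin at its middle, 15.5 mm above its underside, z through its dome. Loose steel truck wheel nut, 28 mm across the flats, 32 mm across the corners, 31 mm tall, about 80 g; domed top, and an underside that tapers inward (conical seat from 27 mm across down to 14 mm, 4 mm high) so that a thin edge slides under it.
- nut3: Wheel nut 4 of 5, origin at its middle, 15.5 mm above its underside, z through its dome. Loose steel truck wheel nut, 28 mm across the flats, 32 mm across the corners, 31 mm tall, about 80 g; domed top, and an underside that tapers inward (conical seat from 27 mm across down to 14 mm, 4 mm high) so that a thin edge slides under it.
- nut4: Wheel nut 5 of 5, origin at its middle, 15.5 mm above its underside, z through its dome. Loose steel truck wheel nut, 28 mm across the flats, 32 mm across the corners, 31 mm tall, about 80 g; domed top, and an underside that tapers inward (conical seat from 27 mm across down to 14 mm, 4 mm high) so that a thin edge slides under it.
- can: Bystander: blue spray can, 66 mm across, 130 mm tall, standing; origin under its centre.
- wrench: Bystander: steel wrench lying flat, 190 mm long; origin under its middle.
- jar: Bystander: grease jar, 72 mm across, 75 mm tall, standing; origin under its centre.
Not all that is in view belongs to the job. What is shaped like the scoop but blue or green is not meant.

How it is judged:
By the outcome, as a careful person would: the job done as asked, in the order asked, and still so for the second after the job is handed in, with the robot touching nothing.
It also fails if it takes over 72 s, if anything falls off the work surface, if the arm or the gripper's body presses on something with over 40 N, if the wrist force passes 120 N, or if a joint passes its speed limit or range.

## Working session

There is one attempt and no reset: what is moved stays moved. The work goes in short steps, Python scripts to look and compute and a tool call to move; the robot and the scene stay as the last step left them, time stands still between calls to the robot, and variables do not carry over. Pictures are saved under pics/ and viewed, about 8 in all and at most 12, crops included, and the job is handed in when it is done.

Besides the shell and the picture viewer there is one more tool, called after "Request:" by a JSON object that holds its "api" and its "payload", one argument or row to a line. move_arm: Moves the arm, as the interface text tells. Its arguments: {"type":"object","properties":{"increments":{"type":"array","items":{"type":"number"}}},"required":["increments"]}

```bash
mkdir -p pics; ls; python3 - <<'E'
from cell import r
import cv2,numpy as np
s=r.state();print(s['eef_pos'],s['ee_rot'],s['force'],s['opening'],s['t'],r.hold_point_z)
for n in("scene","top"):
    d=r.get_image(n);cv2.imwrite(f"pics/{n}0.png",d["frame"][:,:,::-1]);print(n,d["vertical_fov"],d["cx"],d["cy"],d["rvec"],d["tvec"])
    R=cv2.Rodrigues(np.array(d["rvec"]))[0];print(-R.T@np.array(d["tvec"]))
E
```

```text
pics
[0.2481586  0.62700771 0.18747261] [ 8.27022880e-01  5.62167507e-01 -7.19606111e-04  5.76411435e-04] [ 0.72555886  0.46544654 -0.06982375] 0.08770588634339684 0.0 0.0187
scene 44.656012473522736 320.2958038449914 203.98902103270083 [ 1.82836163  1.91940752 -0.59394842] [-0.05574077 -0.37169574  1.8668781 ]
[1.37062202 0.10470264 1.31792687]
top 51.42562857876999 317.0396994441855 198.88468395698217 [ 2.20123869 -2.15426341  0.0629592 ] [0.09257391 0.56693439 1.29730441]
[0.47016482 0.08503246 1.33592582]
```

View pics/scene0.png

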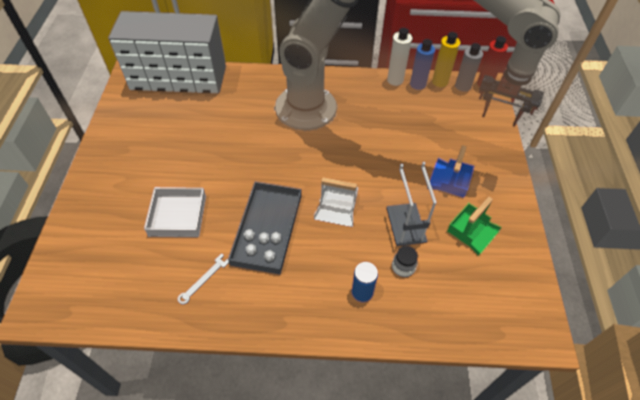

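View pics/top0.png

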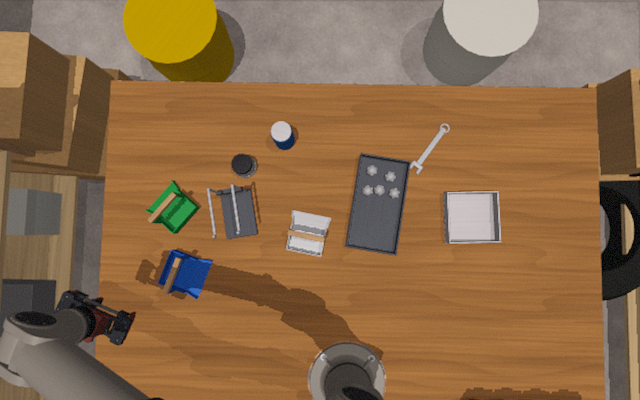

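The scene view shows the tray at about (176,212), the bin at (266,228), the scoop at (336,203) and the rack at (410,215). In the top view, up is +x and left is +y. There the scoop is at (308,233), the bin at (378,204), the tray at (472,217), the rack at about (235,210), and the nuts are around (380,182).

```bash
python3 - <<'E'
import cv2
a=cv2.imread("pics/top0.png")
b=cv2.resize(a[145:265,195:345],None,fx=5,fy=5,interpolation=cv2.INTER_CUBIC)
cv2.imwrite("pics/c1.png",b)
b=cv2.resize(a[120:260,335:510],None,fx=4.5,fy=4.2,interpolation=cv2.INTER_CUBIC)
b=cv2.resize(a[120:260,335:510],None,fx=4,fy=4,interpolation=cv2.INTER_CUBIC)
cv2.imwrite("pics/c2.png",b)
E
```

```text
(no output)
```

View pics/c1.png

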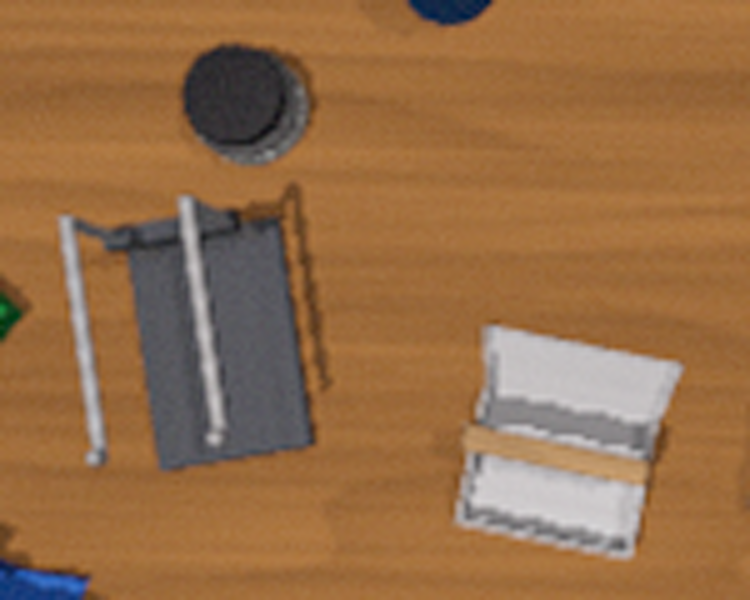

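View pics/c2.png

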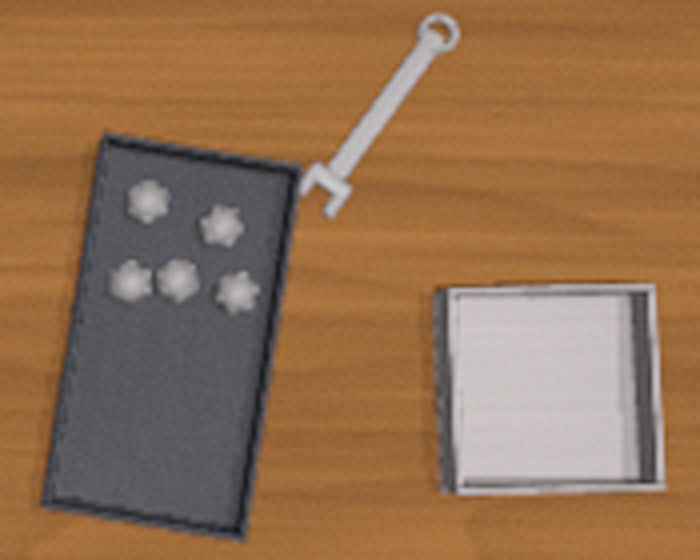

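The crops give these positions:
- **Left crop:** the rack prongs run from the uprights (68,220)/(186,200) to the tips (97,457)/(215,438). The scoop handle spans (465,438) to (648,470), with the nose at the top.
- **Right crop:** the bin corners are (105,135), (300,167), (245,540) and (42,507). The nuts are at (148,201), (221,226), (130,281), (178,279) and (238,292). The tray's rim is also clear.

```bash
cat > h.py <<'E'
from cell import r
import cv2,numpy as np
from scipy.spatial.transform import Rotation as Ro
def cast(d,p,z):
    R=cv2.Rodrigues(np.array(d["rvec"]))[0];t=np.array(d["tvec"]);f=200/np.tan(np.radians(d["vertical_fov"]/2))
    p=np.atleast_2d(p);v=np.c_[(p[:,0]-d["cx"])/f,(p[:,1]-d["cy"])/f,np.ones(len(p))]@R
    c=-R.T@t;return c+v*((z-c[2])/v[:,2])[:,None]
def yaw(a,b):d=b-a;return np.degrees(np.arctan2(d[1],d[0]))
def tool():
    s=r.state();R=Ro.from_quat(s["ee_rot"]).as_matrix();return np.array(s["eef_pos"]),R,s
E
python3 - <<'E'
from h import *
np.set_printoptions(precision=4,suppress=True)
d=r.get_image("top")
c1=lambda *p:(np.array(p)+.5)/5-.5+[195,145]
c2=lambda *p:(np.array(p)+.5)/4-.5+[335,120]
b=cast(d,c2((105,135),(300,167),(245,540),(42,507)),.04);print("bin",b.mean(0),[np.linalg.norm(b[i]-b[i-1]) for i in range(4)],yaw(b[3],b[0]),yaw(b[2],b[1]),yaw(b[1],b[0])-90)
b=cast(d,c2((448,287),(655,285),(664,489),(457,492)),.045);print("tray",b.mean(0),[np.linalg.norm(b[i]-b[i-1]) for i in range(4)],yaw(b[3],b[0]),yaw(b[1],b[0])-90)
t=cast(d,c1((97,457),(215,438)),.23);u=cast(d,c1((68,220),(186,200)),.211);print("tips",t,u,yaw(t[0],u[0]),yaw(t[1],u[1]),np.linalg.norm(t[0]-t[1]),np.linalg.norm(t[0]-u[0]))
b=cast(d,c1((130,250),(283,215),(313,445),(160,468)),.008);print("base",b,yaw(b[3],b[0]),yaw(b[2],b[1]))
h=cast(d,c1((465,438),(648,470)),.125);print("handle",h.mean(0),np.linalg.norm(h[0]-h[1]),yaw(h[1],h[0])-90)
n=cast(d,c1((487,328),(682,365)),.022);q=cast(d,c1((460,522),(632,553)),.045);print("nose",n.mean(0),np.linalg.norm(n[0]-n[1]),"rear",q.mean(0),np.linalg.norm(q[0]-q[1]),yaw(q.mean(0),n.mean(0)),np.linalg.norm(q.mean(0)-n.mean(0)))
print("nuts",cast(d,c2((148,201),(221,226),(130,281),(178,279),(238,292)),.028))
print(tool()[1])
E
```

```text
bin [ 0.5528 -0.0857  0.04  ] [np.float64(0.2956805233768027), np.float64(0.15482130682863618), np.float64(0.294540688577584), np.float64(0.15863059144552524)] -8.664079567859337 -7.925222683502111 -8.314134619659512
tray [ 0.5185 -0.3807  0.045 ] [np.float64(0.1585066013338777), np.float64(0.15994526842734702), np.float64(0.15748158509880109), np.float64(0.15855690977504808)] 2.4751574331223924 1.7519194558766316
tips [[0.445  0.3737 0.23  ]
 [0.4564 0.3111 0.23  ]] [[0.573  0.3997 0.211 ]
 [0.5853 0.3355 0.211 ]] 11.478036911258394 10.72189187473507 0.06364687496254676 0.13204010197737878
base [[0.573  0.4156 0.008 ]
 [0.5977 0.3177 0.008 ]
 [0.4506 0.2936 0.008 ]
 [0.4338 0.391  0.008 ]] 10.038866322056954 9.320751038694455
handle [0.4503 0.1333 0.125 ] 0.10804084435130028 -8.599626475709996
nose [0.5168 0.1213 0.022 ] 0.12567955625918728 rear [0.3974 0.1417 0.045 ] 0.10804460453326264 -9.71091867394641 0.12321199292766305
nuts [[ 0.6601 -0.0662  0.028 ]
 [ 0.6413 -0.1241  0.028 ]
 [ 0.5962 -0.0528  0.028 ]
 [ 0.5985 -0.0906  0.028 ]
 [ 0.5892 -0.1379  0.028 ]]
[[ 0.3679  0.9298 -0.0004]
 [ 0.9298 -0.3679 -0.0013]
 [-0.0013  0.0001 -1.    ]]
```

Request:
{"api": "move_arm", "payload": {
  "increments": [0, 0, 0, -0.35, 0.17, 0, 0, 0, -0.35, 0.17, 0, 0, 0, -0.35, 0.17, 0, 0, 0, -0.35, 0.17, 0, 0, 0, -0.35, 0.17, 0, 0, 0, -0.35, 0.17, 0, 0, 0, -0.35, 0.17, 0, 0, 0, -0.35, 0.166]
}}

```text
t: 1.15
eef_pos: [0.2482, 0.6275, 0.3005]
ee_rot: [0.996, -0.084, -0.0, 0.0]
force: [-0.3, -0.6, -0.2]
opening: 0.088
```

```bash
cat >> h.py <<'E'
def go(x,y,z,yawd):
    "remaining shift in tool units (after the turn) and turn"
    p,R,s=tool();th=np.degrees(np.arctan2(R[1,0],R[0,0]));a=np.radians(yawd)
    X=np.array([np.cos(a),np.sin(a)]);Y=np.array([X[1],-X[0]]);d=np.array([x,y,z])-p
    print("t%.2f"%s["t"],"pos",p.round(4),"yaw %.2f"%th,"F",np.round(s["force"],1),"M",np.round(s["moment"],2),"open %.4f"%s["opening"])
    print("units",np.round([X@d[:2]/.04,Y@d[:2]/.04,-d[2]/.04],2),"turn %.3f"%np.radians((th-yawd+180)%360-180))
E
python3 -c "
from h import *
go(.4503,.1333,.25,-9.3)"
```

```text
t1.15 pos [0.2482 0.6275 0.3005] yaw -9.59 F [-0.3 -0.6 -0.2] M [-0.13  0.11 -0.01] open 0.0880
units [ 6.98 11.38  1.26] turn -0.005
```

Request:
{"api": "move_arm", "payload": {
  "increments": [0, 0.58, 0.95, 0, 0, 0, 0.58, 0.95, 0, 0, 0, 0.58, 0.95, 0, 0, 0, 0.58, 0.95, 0, 0, 0, 0.58, 0.95, 0, 0, 0, 0.58, 0.95, 0, 0, 0, 0.58, 0.95, 0, 0, 0, 0.58, 0.95, 0, 0, 0, 0.58, 0.95, 0, 0, 0, 0.58, 0.95, 0, 0, 0, 0.58, 0.95, 0, 0, 0, 0.6, 0.93, 0.3, 0, 0, 0, 0, 0.7, 0, 0, 0, 0, 0.7, 0, 0, 0, 0, 0.7, 0, 0, 0, 0, 0.6, 0, 0, 0, 0, 0, 0]
}}

```text
t: 3.28
eef_pos: [0.4491, 0.1327, 0.1791]
ee_rot: [0.997, -0.081, -0.001, 0.001]
force: [-0.4, 0.6, -0.3]
opening: 0.0878
```

```bash
python3 -c "
from h import *
go(.4503,.1333,.0965,-9.3)
d=r.get_image('scene');cv2.imwrite('pics/s1.png',cv2.resize(d['frame'][100:260,240:480,::-1],None,fx=3,fy=3,interpolation=cv2.INTER_CUBIC))"
```

```text
t3.27 pos [0.4491 0.1327 0.1791] yaw -9.30 F [-0.4  0.6 -0.3] M [-0.07  0.05 -0.01] open 0.0878
units [ 0.03 -0.02  2.07] turn 0.000
```

View pics/s1.png

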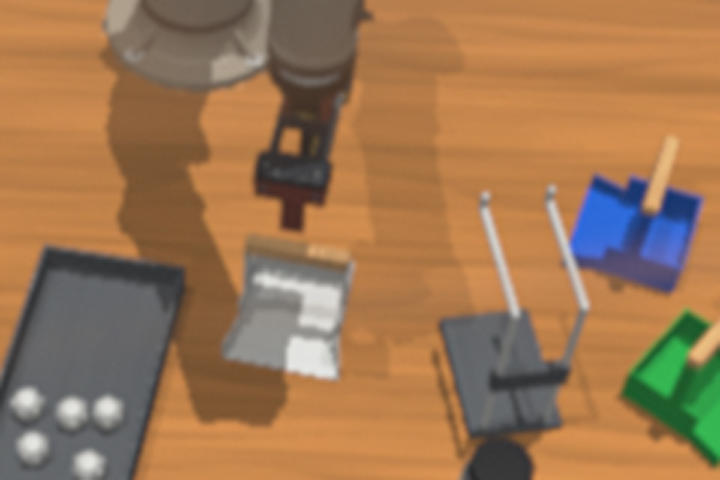

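The gripper is above the scoop's handle, and the finger at crop (292,210) lies over the handle at (300,250). I'll descend and grip.

Request:
{"api": "move_arm", "payload": {
  "increments": [0, 0, 0, 0.6, 0, 0, 0, 0, 0.6, 0, 0, 0, 0, 0.5, 0, 0, 0, 0, 0.37, 0, 0, 0, 0, 0, 0, 1, 0, 0, 0, 0, 1, 0, 0, 0, 0, 1, 0, 0, 0, 0, 1, 0, 0, 0, 0, 1, 0, 0, 0, 0, 1, 0, 0, 0, 0, 1, 0, 0, 0, 0]
}}

```text
t: 4.82
eef_pos: [0.4505, 0.1334, 0.0976]
ee_rot: [0.997, -0.081, -0.0, 0.0]
force: [-0.6, -0.0, 0.5]
opening: 0.0218
```

```bash
python3 -c "
from h import *
go(.4503,.1333,.0965,-9.3)"
```

```text
t4.83 pos [0.4505 0.1334 0.0976] yaw -9.28 F [-0.6 -0.   0.5] M [-0.04  0.1  -0.02] open 0.0218
units [-0.    0.    0.03] turn 0.000
```

Request:
{"api": "move_arm", "payload": {
  "increments": [1, 0, 0, 0, 0, 1, 0, 0, 0, 0, 1, 0, 0, 0, 0, 1, 0, 0, -0.2, 0, 1, 0, 0, -0.4, 0, 1, 0, 0, -0.5, 0, 1, 0, 0, -0.5, 0, 1, 0, 0, -0.4, -0.017, 1, 0, 0, -0.2, 0]
}}

```text
t: 5.95
eef_pos: [0.451, 0.1337, 0.187]
ee_rot: [0.997, -0.072, 0.001, -0.001]
force: [0.4, -0.3, -0.8]
opening: 0.0006
```

```bash
python3 -c "
from h import *
go(.4810,-.0793,.1036,-8.3)"
```

```text
t5.95 pos [0.451  0.1337 0.187 ] yaw -8.28 F [ 0.4 -0.3 -0.8] M [-0.04  0.09  0.01] open 0.0006
units [1.51 5.16 2.09] turn 0.000
```

```bash
python3 -c "
from h import *
d=r.get_image('top');e=r.get_image('scene')
f=lambda a,x,y,w,h,k:cv2.resize(a[y:y+h,x:x+w,::-1],None,fx=k,fy=k,interpolation=cv2.INTER_CUBIC)
cv2.imwrite('pics/p6.png',np.hstack([f(d['frame'],255,185,100,100,4),f(e['frame'],280,140,100,100,4)]))"
```

```text
(no output)
```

View pics/p6.png

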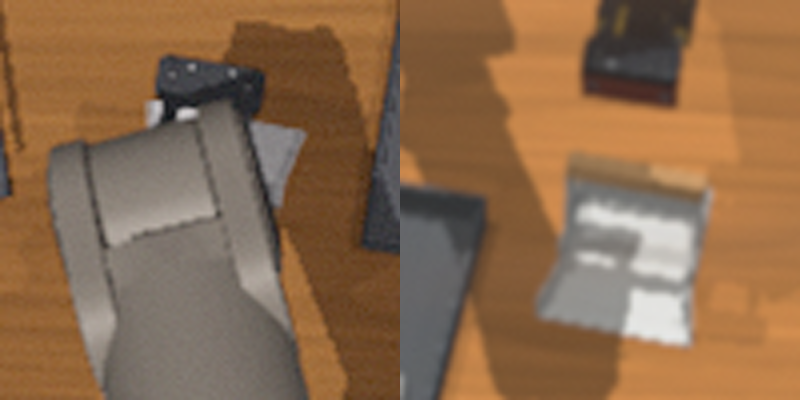

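The scoop hasn't moved. Its handle is still at scene pixels of about (322,181) to (357,186), so the grasp missed. I'll triangulate the handle from both views.

```bash
python3 -c "
from h import *
np.set_printoptions(precision=4,suppress=True)
d=r.get_image('top');e=r.get_image('scene')
for z in(.125,.105,.08): print(z,cast(e,[(322.3,181.5),(357.2,186)],z),cast(d,[(287.6,232.2),(324.2,238.6)],z))
# gripper check: project TCP
p,R,s=tool()
for i in(d,e):
  f=200/np.tan(np.radians(i['vertical_fov']/2));K=np.array([[f,0,i['cx']],[0,f,i['cy']],[0,0,1]])
  print(cv2.projectPoints(np.array([p,p-[0,0,-.06]]),np.array(i['rvec']),np.array(i['tvec']),K,None)[0].reshape(-1,2))
"
```

```text
0.125 [[0.4524 0.0813 0.125 ]
 [0.4641 0.1891 0.125 ]] [[0.4584 0.1867 0.125 ]
 [0.4422 0.0799 0.125 ]]
0.105 [[0.437  0.0809 0.105 ]
 [0.4489 0.1905 0.105 ]] [[0.4582 0.1884 0.105 ]
 [0.4417 0.0798 0.105 ]]
0.08 [[0.4178 0.0804 0.08  ]
 [0.4299 0.1922 0.08  ]] [[0.4579 0.1905 0.08  ]
 [0.4412 0.0797 0.08  ]]
[[304.9698 235.7809]
 [303.9975 236.1593]]
[[340.0271 169.3069]
 [340.9279 156.1885]]
```

The geometry agrees: the handle is centred near (0.450, 0.133). The lift most likely started before the grip had closed, so I'll retry with a longer wait and check the opening first.

Request:
{"api": "move_arm", "payload": {
  "increments": [0, 0, 0, 0, 0.017, 0, 0, 0, 0, 0, 0, 0, 0, 0, 0, 0, 0, 0, 0, 0, 0, 0, 0, 0, 0, 0, 0, 0, 0, 0, 0, 0, 0, 0, 0, 0, 0, 0, 0.5, 0, 0, 0, 0, 0.6, 0, 0, 0, 0, 0.6, 0, 0, 0, 0, 0.4, 0, 0, 0, 0, 0.25, 0, 0, 0, 0, 0, 0]
}}

```text
t: 7.78
eef_pos: [0.4503, 0.1332, 0.0914]
ee_rot: [0.997, -0.081, -0.0, 0.0]
force: [-0.1, 0.1, 0.1]
opening: 0.0875
```

Request:
{"api": "move_arm", "payload": {
  "increments": [1, 0, 0, 0, 0, 1, 0, 0, 0, 0, 1, 0, 0, 0, 0, 1, 0, 0, 0, 0, 1, 0, 0, 0, 0, 1, 0, 0, 0, 0, 1, 0, 0, 0, 0, 1, 0, 0, 0, 0, 1, 0, 0, 0, 0]
}}

```text
t: 8.9
eef_pos: [0.4504, 0.1334, 0.0916]
ee_rot: [0.997, -0.081, -0.0, -0.0]
force: [-0.1, 0.3, -0.2]
opening: 0.0019
```

Request:
{"api": "move_arm", "payload": {
  "increments": [1, 0, 0, 0, 0, 1, 0, 0, 0, 0, 1, 0, 0, 0, 0]
}}

```text
t: 9.28
eef_pos: [0.4505, 0.1334, 0.0917]
ee_rot: [0.997, -0.081, -0.0, -0.0]
force: [0.3, -0.4, 0.2]
opening: 0.0003
```

```bash
python3 -c "
from h import *
d=r.get_image('top');e=r.get_image('scene')
f=lambda a,x,y,w,h,k:cv2.resize(a[y:y+h,x:x+w,::-1],None,fx=k,fy=k,interpolation=cv2.INTER_CUBIC)
cv2.imwrite('pics/p7.png',np.hstack([f(d['frame'],270,190,80,80,5),f(e['frame'],300,140,80,80,5)]))"
```

```text
(no output)
```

View pics/p7.png

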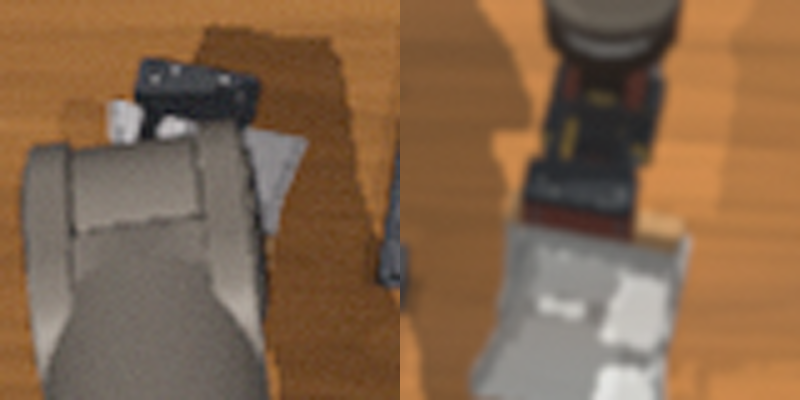

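The gripper shut on nothing although the handle triangulates right there. I'll check the gripper's real position in the pictures against the reported pose.

```bash
python3 -c "
from h import *
np.set_printoptions(precision=1,suppress=True)
d=r.get_image('top');e=r.get_image('scene')
p,R,s=tool();print(s['qpos'],p)
for i,n in((d,'top'),(e,'scene')):
  f=200/np.tan(np.radians(i['vertical_fov']/2));K=np.array([[f,0,i['cx']],[0,f,i['cy']],[0,0,1]])
  P=lambda *q:cv2.projectPoints(np.array([p+R@np.array(a) for a in q]),np.array(i['rvec']),np.array(i['tvec']),K,None)[0].reshape(-1,2)
  print(n,'tcp',P((0,0,0)),'wide-x',P((.089,.037,-.08),(.089,-.037,-.08),(.089,0,-.12)),'wide-y',P((.037,.089,-.08),(.037,-.089,-.08)))
"
python3 - <<'E'
import cv2,numpy as np
a=cv2.imread('pics/top0.png')[270:370,20:150];b=cv2.imread('pics/scene0.png')[40:140,460:560]
cv2.imwrite('pics/p0.png',np.hstack([cv2.resize(a,None,fx=3.4,fy=3.4),cv2.resize(b,None,fx=3.4,fy=3.4)]))
E
```

```text
[-0.9  0.3  0.6  2.2 -0.3  0.7 -0.3] [0.5 0.1 0.1]
top tcp [[306.3 235.2]] wide-x [[324.  206.7]
 [298.1 201.9]
 [310.6 203.4]] wide-y [[338.9 228.4]
 [276.5 216.7]]
scene tcp [[338.7 188.2]] wide-x [[321.8 193.5]
 [346.7 197.9]
 [334.7 187.4]] wide-y [[308.3 176.7]
 [367.2 186.9]]
```

View pics/p0.png

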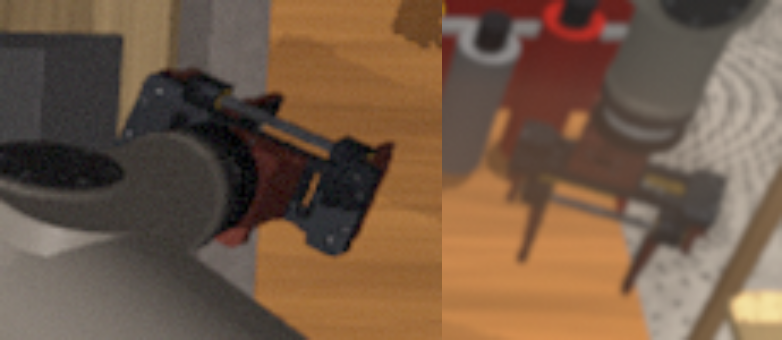

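The start picture shows the open fingertips at scene pixels of about (483.5,117) and (514.7,126). I'll compare those with the pose reported at the start.

```bash
python3 -c "
from h import *
np.set_printoptions(precision=4,suppress=True)
e=r.get_image('scene')
p=np.array([.2482,.627,.1875]);x=np.array([.368,.93,0])*.05
i=e;f=200/np.tan(np.radians(i['vertical_fov']/2));K=np.array([[f,0,i['cx']],[0,f,i['cy']],[0,0,1]])
for dz in(0,.02,.04):
  q=p+[0,0,dz];print(dz,cv2.projectPoints(np.array([q-x,q+x]),np.array(i['rvec']),np.array(i['tvec']),K,None)[0].reshape(-1,2))
  print(cast(e,[(483.5,117),(514.7,125.9)],.1875+dz))
"
```

```text
0 [[480.0855 121.5499]
 [511.117  131.0708]]
[[0.2085 0.5946 0.1875]
 [0.2431 0.6891 0.1875]]
0.02 [[481.8336 117.0935]
 [513.223  126.6501]]
[[0.2291 0.5859 0.2075]
 [0.2631 0.6788 0.2075]]
0.04 [[483.6189 112.5421]
 [515.3745 122.1338]]
[[0.2496 0.5772 0.2275]
 [0.283  0.6684 0.2275]]
```

```bash
python3 -c "
from h import *
np.set_printoptions(precision=4,suppress=True)
d=r.get_image('top');e=r.get_image('scene')
print(cast(d,[(347,381),(308,378),(386,378)],0.01),cast(e,[(306,108),(277,104),(337,104)],.01))
s=r.state();print({k:np.round(v,3) for k,v in s.items()})
for i,n in((d,'d'),(e,'e')):
  m=i['frame'].astype(int);print(n,m.shape)
"
python3 - <<'E'
import cv2,numpy as np
a=cv2.imread('pics/s1.png')[120:300,210:390]
cv2.imwrite('pics/s1b.png',cv2.resize(a,None,fx=2.5,fy=2.5))
E
```

```text
[[ 0.0017 -0.0004  0.01  ]
 [ 0.0075  0.1207  0.01  ]
 [ 0.014  -0.1209  0.01  ]] [[ 0.0155  0.002   0.01  ]
 [ 0.0002 -0.1099  0.01  ]
 [-0.0127  0.1191  0.01  ]]
{'t': np.float64(9.625), 'qpos': array([-0.932,  0.31 ,  0.609,  2.156, -0.26 ,  0.746, -0.314]), 'qvel': array([ 0.   ,  0.   , -0.   , -0.   , -0.001, -0.   , -0.001]), 'effort': array([ -0.001, -33.884,   5.102, -20.016,  -0.041,  -0.007,   0.   ]), 'eef_pos': array([0.45 , 0.133, 0.092]), 'ee_rot': array([ 0.997, -0.081, -0.   ,  0.   ]), 'force': array([-0.948, -0.411, -0.636]), 'moment': array([-0.04 ,  0.103,  0.005]), 'opening': np.float64(0.0)}
d (400, 640, 3)
e (400, 640, 3)
```

View pics/s1b.png

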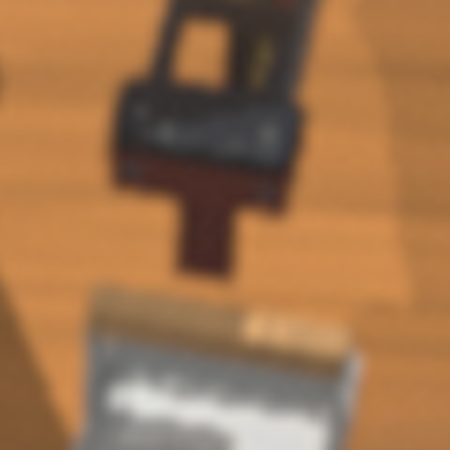

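In the scene view the fingertips and body sit about 10 rows higher than predicted, while the top view agrees. So the real fingertips are roughly 30–45 mm above the reported TCP, and they shut above the handle. I'll open, go about 38 mm lower and grip again.

Request:
{"api": "move_arm", "payload": {
  "increments": [0, 0, 0, 0, 0, 0, 0, 0, 0, 0, 0, 0, 0, 0, 0, 0, 0, 0, 0, 0, 0, 0, 0, 0, 0, 0, 0, 0, 0, 0, 0, 0, 0, 0, 0, 0, 0, 0, 0, 0, 0, 0, 0, 0.25, 0, 0, 0, 0, 0.25, 0, 0, 0, 0, 0.25, 0, 0, 0, 0, 0.2, 0, 0, 0, 0, 0, 0]
}}

```text
t: 11.25
eef_pos: [0.45, 0.133, 0.0529]
ee_rot: [0.997, -0.081, -0.001, 0.001]
force: [0.6, -0.9, 0.5]
opening: 0.0879
```

Request:
{"api": "move_arm", "payload": {
  "increments": [1, 0, 0, 0, 0, 1, 0, 0, 0, 0, 1, 0, 0, 0, 0, 1, 0, 0, 0, 0, 1, 0, 0, 0, 0, 1, 0, 0, 0, 0, 1, 0, 0, 0, 0, 1, 0, 0, 0, 0, 1, 0, 0, 0, 0]
}}

```text
t: 12.38
eef_pos: [0.4503, 0.1334, 0.0536]
ee_rot: [0.997, -0.081, -0.0, 0.0]
force: [-1.0, -0.3, -0.3]
opening: 0.0158
```

```bash
python3 -c "
from h import *
go(.4503,.1333,.0565,-9.3)
e=r.get_image('scene');cv2.imwrite('pics/p8.png',cv2.resize(e['frame'][140:220,300:380,::-1],None,fx=6,fy=6,interpolation=cv2.INTER_CUBIC))"
```

```text
t12.38 pos [0.4503 0.1334 0.0536] yaw -9.28 F [-1.  -0.3 -0.3] M [-0.04  0.08 -0.02] open 0.0158
units [-0.    0.   -0.07] turn 0.000
```

It's gripped now, with an opening of 15.8 mm. The reference is TCP z = 0.0536 with the scoop's underside at 0. Next I lift and swing over the empty half of the bin.

Request:
{"api": "move_arm", "payload": {
  "increments": [1, 0, 0, -0.2, 0, 1, 0, 0, -0.4, 0, 1, 0, 0, -0.5, 0, 1, 0, 0, -0.5, 0, 1, 0, 0, -0.3, -0.017, 1, 0, 0, 0, 0]
}}

```text
t: 13.18
eef_pos: [0.451, 0.1338, 0.1306]
ee_rot: [0.997, -0.072, 0.001, -0.001]
force: [-0.1, 0.0, -3.4]
opening: 0.0159
```

```bash
python3 -c "
from h import *
go(.4810,-.0793,.0586,-8.3)"
```

```text
t13.18 pos [0.451  0.1338 0.1306] yaw -8.28 F [-0.1  0.  -3.4] M [-0.05  0.07  0.08] open 0.0159
units [1.51 5.16 1.8 ] turn 0.000
```

Request:
{"api": "move_arm", "payload": {
  "increments": [1, 0.1, 0.36, 0, 0, 1, 0.2, 0.7, 0, 0, 1, 0.22, 0.75, 0, 0, 1, 0.22, 0.75, 0, 0, 1, 0.22, 0.75, 0, 0, 1, 0.22, 0.75, 0, 0, 1, 0.22, 0.7, 0, 0, 1, 0.11, 0.4, 0, 0, 1, 0, 0, 0, 0, 1, 0, 0, 0.4, 0, 1, 0, 0, 0.4, 0, 1, 0, 0, 0, 0]
}}

```text
t: 14.68
eef_pos: [0.4787, -0.0789, 0.0957]
ee_rot: [0.997, -0.072, -0.002, 0.0]
force: [-0.1, 0.3, -3.2]
opening: 0.016
```

```bash
python3 -c "
from h import *
go(.4810,-.0793,.0586,-8.3)
d=r.get_image('top');e=r.get_image('scene')
f=lambda a,x,y,w,h,k:cv2.resize(a[y:y+h,x:x+w,::-1],None,fx=k,fy=k,interpolation=cv2.INTER_CUBIC)
cv2.imwrite('pics/p9.png',np.hstack([f(d['frame'],335,145,90,120,4),f(e['frame'],220,170,90,120,4)]))"
```

```text
t14.68 pos [ 0.4787 -0.0789  0.0957] yaw -8.25 F [-0.1  0.3 -3.2] M [-0.08  0.05  0.07] open 0.0160
units [0.06 0.   0.93] turn 0.001
```

View pics/p9.png

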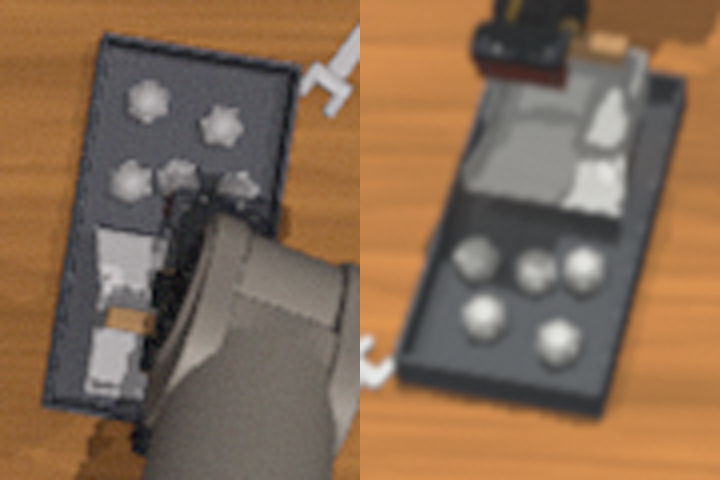

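The scoop hangs level over the empty half. Its left nose corner is at top pixel of about (359,202), and the nose edge runs from (246,216) to (285,224) in the scene view. The nuts are untouched ahead of it.

```bash
python3 -c "
from h import *
np.set_printoptions(precision=4,suppress=True)
d=r.get_image('top');e=r.get_image('scene')
a=np.radians(-8.3);R=np.array([[np.cos(a),np.sin(a)],[-np.sin(a),np.cos(a)]]);c=np.array([.5528,-.0857])
F=lambda w:((w[:,:2]-c)@R.T)
print('nose left (exp x -.005,y .061)',F(cast(d,[(359.3,202.3)],.064)))
print('handle left (exp -.075,.051)',F(cast(d,[(361.7,225)],.167)))
print('nose scene (exp x -.005, y -.069/.061)',F(cast(e,[(246,217),(285,223.8)],.043)),F(cast(e,[(246,217),(285,223.8)],.064)))
# bin far corners in scene
print('bin +x corners',F(cast(e,[(320-90+ (400-360)/4-10,170+378/4),(220+(605-360)/4,170+412/4)],.04)),'want .15,-.08/.08')
"
```

```text
nose left (exp x -.005,y .061) [[-0.0075  0.0596]]
handle left (exp -.075,.051) [[-0.0774  0.0508]]
nose scene (exp x -.005, y -.069/.061) [[-0.0011 -0.068 ]
 [-0.0003  0.0574]] [[ 0.0118 -0.0618]
 [ 0.0125  0.0615]]
bin +x corners [[ 0.1676 -0.069 ]
 [ 0.1654  0.0852]] want .15,-.08/.08
```

Request:
{"api": "move_arm", "payload": {
  "increments": [1, 0.06, 0, 0.3, 0, 1, 0, 0, 0.3, 0, 1, 0, 0, 0.2, 0, 1, 0, 0, 0.13, 0, 1, 0, 0, 0.05, 0, 1, 0, 0, 0, 0]
}}

```text
t: 15.62
eef_pos: [0.4831, -0.0801, 0.0587]
ee_rot: [0.997, -0.073, 0.0, -0.0]
force: [0.4, -1.3, -1.5]
opening: 0.0159
```

Request:
{"api": "move_arm", "payload": {
  "increments": [1, 0, 0, 0.05, 0, 1, 0, 0, 0, 0]
}}

```text
t: 15.88
eef_pos: [0.4839, -0.0802, 0.0582]
ee_rot: [0.997, -0.073, 0.001, -0.001]
force: [-5.1, 0.6, 18.7]
opening: 0.0156
```

Request:
{"api": "move_arm", "payload": {
  "increments": [1, 0.15, 0, -0.01, 0, 1, 0.3, 0, 0, 0, 1, 0.3, 0, 0, 0, 1, 0.3, 0, 0, 0, 1, 0.3, 0, 0, 0, 1, 0.3, 0, 0, 0, 1, 0.3, 0, 0, 0]
}}

```text
t: 16.75
eef_pos: [0.5608, -0.0915, 0.0582]
ee_rot: [0.997, -0.073, 0.0, -0.0]
force: [-4.2, 0.8, 11.7]
opening: 0.0158
```

```bash
python3 -c "
from h import *
go(.5528+.072*.9895-.0006,-.0857-.072*.1444-.004,.0586,-8.3)"
```

```text
t16.75 pos [ 0.5608 -0.0915  0.0582] yaw -8.33 F [-4.2  0.8 11.7] M [0.11 1.05 0.01] open 0.0158
units [ 1.58 -0.01 -0.01] turn -0.000
```

Request:
{"api": "move_arm", "payload": {
  "increments": [1, 0.2, 0, 0, 0, 1, 0.2, 0, 0, 0, 1, 0.2, 0, 0, 0, 1, 0.2, 0, 0, 0, 1, 0.2, 0, 0, 0]
}}

```text
t: 17.38
eef_pos: [0.5999, -0.0974, 0.0583]
ee_rot: [0.997, -0.073, 0.0, -0.0]
force: [-4.8, -0.0, 12.0]
opening: 0.0158
```

```bash
python3 -c "
from h import *
go(.5528+.072*.9895-.0006,-.0857-.072*.1444-.004,.0586,-8.3)
e=r.get_image('scene');cv2.imwrite('pics/q1.png',cv2.resize(e['frame'][170:290,220:310,::-1],None,fx=4,fy=4,interpolation=cv2.INTER_CUBIC))"
```

```text
t17.38 pos [ 0.5999 -0.0974  0.0583] yaw -8.34 F [-4.8 -0.  12. ] M [ 0.07  1.06 -0.04] open 0.0158
units [ 0.59 -0.02 -0.01] turn -0.001
```

Request:
{"api": "move_arm", "payload": {
  "increments": [1, 0.2, 0, 0, 0, 1, 0.2, 0, 0, 0, 1, 0.13, 0, 0, 0, 1, 0, 0, 0, 0]
}}

```text
t: 17.92
eef_pos: [0.6213, -0.1006, 0.0583]
ee_rot: [0.997, -0.073, 0.001, -0.0]
force: [-2.8, 0.2, 7.3]
opening: 0.0157
```

```bash
python3 -c "
from h import *
go(.5528+.072*.9895-.0006,-.0857-.072*.1444-.004,.0586,-8.3)
e=r.get_image('scene');cv2.imwrite('pics/q2.png',cv2.resize(e['frame'][170:290,220:310,::-1],None,fx=5,fy=5,interpolation=cv2.INTER_CUBIC))"
```

```text
t17.93 pos [ 0.6213 -0.1006  0.0583] yaw -8.33 F [-2.8  0.2  7.3] M [-0.01  0.72  0.04] open 0.0157
units [ 0.05 -0.02 -0.01] turn -0.001
```

View pics/q2.png

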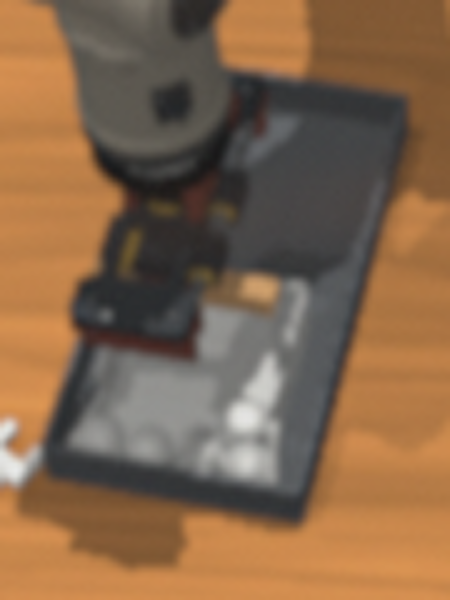

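The nuts show in the scoop mouth against the end wall, at about (95,435), (150,445), (225,455), (243,415) and (245,460) in the crop. I'll push the last couple of mm, then lift gently.

Request:
{"api": "move_arm", "payload": {
  "increments": [1, 0.06, 0, 0, 0, 1, 0, 0, 0, 0]
}}

```text
t: 18.23
eef_pos: [0.623, -0.1008, 0.0583]
ee_rot: [0.997, -0.073, 0.0, -0.0]
force: [-5.2, 0.1, 10.0]
opening: 0.0158
```

Request:
{"api": "move_arm", "payload": {
  "increments": [1, 0, 0, -0.05, 0, 1, 0, 0, -0.1, 0, 1, 0, 0, -0.2, 0, 1, 0, 0, -0.25, 0, 1, 0, 0, -0.25, 0, 1, 0, 0, -0.25, 0, 1, 0, 0, -0.2, 0, 1, 0, 0, -0.1, 0, 1, 0, 0, 0, 0]
}}

```text
t: 19.35
eef_pos: [0.623, -0.1004, 0.1131]
ee_rot: [0.997, -0.072, 0.0, -0.0]
force: [0.1, -0.4, -7.6]
opening: 0.016
```

```bash
python3 -c "
from h import *
import time
F=[]
for k in range(2): F.append(r.state()['force'])
print(F);go(.5528+.072*.9895-.0006,-.0857-.072*.1444-.004,.1136,-8.3)"
```

```text
[array([ 0.09111857, -0.40101281, -7.59597559]), array([ 0.09111857, -0.40101281, -7.59597559])]
t19.35 pos [ 0.623  -0.1004  0.1131] yaw -8.31 F [ 0.1 -0.4 -7.6] M [-0.05  0.3  -0.05] open 0.0160
units [ 0.01 -0.01 -0.01] turn -0.000
```

The load rose by about 4.3 N, which fits all five nuts, but the moment says they sit near the nose. A brisk start forward with a soft stop should slide them back.

Request:
{"api": "move_arm", "payload": {
  "increments": [1, 0, 0, -0.1, 0, 1, 0, 0, -0.1, 0, 1, 0.9, 0, 0, 0, 1, 0.75, 0, 0, 0, 1, 0.55, 0, 0, 0, 1, 0.35, 0, 0, 0, 1, 0.2, 0, 0, 0, 1, 0.05, 0, 0, 0, 1, 0, 0, 0, 0, 1, 0, 0, 0, 0]
}}

```text
t: 20.6
eef_pos: [0.7332, -0.1165, 0.1209]
ee_rot: [0.997, -0.073, -0.0, -0.0]
force: [0.4, 0.6, -6.4]
opening: 0.016
```

```bash
python3 -c "
from h import *
go(.485,-.381,.1536,2)"
```

```text
t20.60 pos [ 0.7332 -0.1165  0.1209] yaw -8.32 F [ 0.4  0.6 -6.4] M [-0.06  0.19 -0.  ] open 0.0160
units [-6.43  6.39 -0.82] turn -0.180
```

```bash
python3 -c "
from h import *
F=[];M=[]
for k in range(8):
  e=r.get_image('scene' if k%2 else 'top');s=r.state();F.append(s['force']);M.append(s['moment'])
  if k%2==0: d=e
print(np.mean(F,0),np.std(F,0),np.mean(M,0))
cv2.imwrite('pics/t2.png',d['frame'][:,:,::-1]);cv2.imwrite('pics/s2.png',e['frame'][:,:,::-1])
f=200/np.tan(np.radians(e['vertical_fov']/2))
def px(i,w):
  K=np.array([[f0:=200/np.tan(np.radians(i['vertical_fov']/2)),0,i['cx']],[0,f0,i['cy']],[0,0,1]]);return cv2.projectPoints(np.array(w,float),np.array(i['rvec']),np.array(i['tvec']),K,None)[0].reshape(-1,2)
a=np.radians(-8.3);c=np.array([.5528,-.0857]);X=np.array([np.cos(a),np.sin(a)]);Y=np.array([-X[1],X[0]])
q=[np.r_[c+X*u+Y*v,.006] for u,v in((.14,.07),(.14,-.07),(-.14,-.07),(-.14,.07))]
for i in(d,e):
  m=np.zeros((400,640),np.uint8);cv2.fillPoly(m,[px(i,q).astype(int)],1);g=cv2.cvtColor(i['frame'],cv2.COLOR_RGB2GRAY)
  n,l,st,ce=cv2.connectedComponentsWithStats(((g>110)&(m>0)).astype(np.uint8));print([(t[4],np.round(k)) for t,k in zip(st[1:],ce[1:]) if t[4]>8])
"
```

```text
[-0.03134305  0.26646875 -6.63425319] [0.43474603 0.35149023 0.48593044] [-0.0772735   0.19826869 -0.01262456]
[(np.int32(1285), array([389., 192.])), (np.int32(828), array([373., 238.]))]
[(np.int32(340), array([259., 257.]))]
```

Request:
{"api": "move_arm", "payload": {
  "increments": [1, 0, 0, 0, -0.03, 1, 0, 0, 0, -0.06, 1, 0, 0, 0, -0.06, 1, 0, 0, 0, -0.03, 1, -0.1, 0.1, 0, 0, 1, -0.25, 0.25, 0, 0, 1, -0.4, 0.4, 0, 0, 1, -0.5, 0.5, 0, 0, 1, -0.55, 0.55, 0, 0, 1, -0.6, 0.6, 0, 0, 1, -0.6, 0.6, 0, 0, 1, -0.6, 0.6, 0, 0, 1, -0.6, 0.6, 0, 0, 1, -0.6, 0.6, 0, 0, 1, -0.5, 0.5, 0, 0, 1, -0.5, 0.5, 0, 0, 1, -0.35, 0.35, 0, 0, 1, -0.2, 0.2, 0, 0, 1, -0.08, 0.05, 0, 0, 1, 0, 0, 0, 0]
}}

```text
t: 23.5
eef_pos: [0.4861, -0.3807, 0.1207]
ee_rot: [1.0, 0.018, 0.0, -0.0]
force: [0.3, -0.2, -6.5]
opening: 0.0159
```

```bash
cat >> h.py <<'E'
def px(i,w):
    f=200/np.tan(np.radians(i['vertical_fov']/2));K=np.array([[f,0,i['cx']],[0,f,i['cy']],[0,0,1]])
    return cv2.projectPoints(np.array(w,float),np.array(i['rvec']),np.array(i['tvec']),K,None)[0].reshape(-1,2)
def blobs(i,c,yawd,hx,hy,z,th):
    "bright grey blobs in a rectangle -> area, local xy mm"
    a=np.radians(yawd);X=np.array([np.cos(a),np.sin(a)]);Y=np.array([-X[1],X[0]]);c=np.array(c)
    m=np.zeros((400,640),np.uint8);cv2.fillPoly(m,[px(i,[np.r_[c+X*u*hx+Y*v*hy,z] for u,v in((1,1),(1,-1),(-1,-1),(-1,1))]).astype(int)],1)
    g=cv2.cvtColor(i['frame'],cv2.COLOR_RGB2GRAY);n,l,st,ce=cv2.connectedComponentsWithStats(((g>th)&(m>0)).astype(np.uint8))
    return [(int(t[4]),np.round([X@(w[:2]-c)*1e3,Y@(w[:2]-c)*1e3])) for t,w in zip(st[1:],cast(i,ce[1:],z+.02)) if t[4]>6]
E
python3 -c "
from h import *
go(.485,-.381,.1086,2)
d=r.get_image('top');e=r.get_image('scene')
for i in(d,e): print(blobs(i,(.5528,-.0857),-8.3,.135,.068,.006,120))
# grey (non-wood) things on bench in front of bin
for i in (d,e):
  h=cv2.cvtColor(i['frame'],cv2.COLOR_RGB2HSV);m=((h[...,1]<60)&(h[...,2]>90)).astype(np.uint8)
  n,l,st,ce=cv2.connectedComponentsWithStats(m);w=cast(i,ce,.01)
  print([(int(s[4]),np.round(q[:2],2)) for s,q in zip(st[1:],w[1:]) if s[4]>10 and .3<q[0]<.9 and -.5<q[1]<.45])
"
```

```text
t23.50 pos [ 0.4861 -0.3807  0.1207] yaw 2.06 F [ 0.3 -0.2 -6.5] M [-0.12  0.21  0.02] open 0.0159
units [-0.03  0.01  0.3 ] turn 0.001
[]
[]
[(351, array([0.78, 0.23])), (380, array([ 0.74, -0.25])), (3661, array([ 0.56, -0.08])), (47, array([0.65, 0.32])), (1181, array([0.51, 0.35])), (157, array([0.52, 0.44])), (20, array([0.59, 0.4 ])), (1588, array([ 0.54, -0.37])), (25, array([ 0.55, -0.46])), (420, array([ 0.45, -0.4 ]))]
[(170, array([0.38, 0.44])), (936, array([0.49, 0.35])), (2960, array([ 0.5 , -0.39])), (3226, array([ 0.57, -0.09])), (14, array([ 0.43, -0.16])), (135, array([0.56, 0.39])), (439, array([ 0.74, -0.26])), (170, array([0.69, 0.33])), (398, array([0.7 , 0.22]))]
```

The bin is empty in both views and nothing new lies on the bench, so all five nuts are in the scoop. Next I lower it so the rear of the floor rests on the tray's near rim, then move along an arc to pitch the nose down into the tray.

Request:
{"api": "move_arm", "payload": {
  "increments": [1, 0, 0, 0.2, 0, 1, 0, 0, 0.25, 0, 1, 0, 0, 0.1, 0, 1, 0.12, 0, 0.05, 0, 1, 0.13, 0, 0.055, 0, 1, 0.12, 0, 0.06, 0, 1, 0.12, 0, 0.06, 0, 1, 0, 0, 0, 0]
}}

```text
t: 24.6
eef_pos: [0.5062, -0.3809, 0.09]
ee_rot: [1.0, 0.018, 0.0, 0.0]
force: [0.5, -0.3, 2.8]
opening: 0.0175
```

```bash
python3 -c "
from h import *
go(.485,-.381,.0986,2)"
```

```text
t24.60 pos [ 0.5062 -0.3809  0.09  ] yaw 2.04 F [ 0.5 -0.3  2.8] M [-0.17  0.68  0.08] open 0.0175
units [-0.53 -0.02 -0.21] turn 0.001
```

Request:
{"api": "move_arm", "payload": {
  "increments": [1, 0.12, 0, 0.07, 0, 1, 0.11, 0, 0.075, 0, 1, 0.09, 0, 0.065, 0, 1, 0.08, 0, 0.065, 0, 1, 0, 0, 0, 0, 1, 0, 0, 0, 0, 1, 0, 0, 0, 0]
}}

```text
t: 25.48
eef_pos: [0.5212, -0.3801, 0.0791]
ee_rot: [1.0, 0.017, 0.0, -0.0]
force: [0.4, -0.1, 3.4]
opening: 0.0191
```

```bash
python3 -c "
from h import *
go(.485,-.381,.0986,2)
F=[];M=[]
d=r.get_image('top');e=r.get_image('scene')
print(blobs(e,(.5185,-.3807),2,.07,.07,.005,215))
cv2.imwrite('pics/dump.png',cv2.resize(e['frame'][160:270,120:240,::-1],None,fx=5,fy=5,interpolation=cv2.INTER_CUBIC))"
```

```text
t25.48 pos [ 0.5212 -0.3801  0.0791] yaw 1.99 F [ 0.4 -0.1  3.4] M [-0.    0.64  0.05] open 0.0191
units [-0.91 -0.01 -0.49] turn -0.000
[(16, array([-24., -24.]))]
```

Request:
{"api": "move_arm", "payload": {
  "increments": [1, 0.06, 0, 0.05, 0, 1, 0.06, 0, 0.05, 0, 1, 0.1, 0, 0, 0, 1, -0.2, 0, 0, 0, 1, 0.2, 0, 0, 0, 1, -0.2, 0, 0, 0, 1, 0.2, 0, 0, 0, 1, -0.2, 0, 0, 0, 1, 0.1, 0, 0, 0, 1, 0, 0, 0, 0]
}}

```text
t: 26.82
eef_pos: [0.525, -0.3802, 0.0746]
ee_rot: [1.0, 0.017, -0.001, -0.0]
force: [-4.1, 0.7, -6.4]
opening: 0.0191
```

```bash
python3 -c "
from h import *
go(.485,-.381,.0986,2)
e=r.get_image('scene');cv2.imwrite('pics/dump.png',cv2.resize(e['frame'][160:270,120:240,::-1],None,fx=5,fy=5,interpolation=cv2.INTER_CUBIC))"
```

```text
t26.82 pos [ 0.525  -0.3802  0.0746] yaw 1.99 F [-4.1  0.7 -6.4] M [0.01 1.3  0.12] open 0.0191
units [-1.   -0.01 -0.6 ] turn -0.000
```

View pics/dump.png

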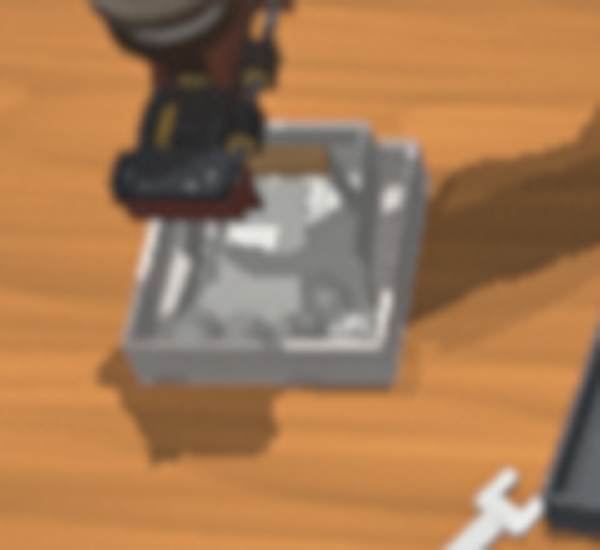

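The nuts have slid to the nose near the tray's far wall, at about (205,325), (260,325), (315,315), (330,290) and (355,320) in the crop. I'll pull the scoop back briskly from under them, level it, lift and weigh.

Request:
{"api": "move_arm", "payload": {
  "increments": [1, -0.5, 0, -0.2, 0, 1, -0.5, 0, -0.3, 0, 1, 0, 0, -0.2, 0, 1, 0, 0, -0.3, 0, 1, 0, 0, -0.4, 0, 1, 0, 0, -0.4, 0, 1, 0, 0, -0.2, 0, 1, 0, 0, 0, 0, 1, 0, 0, 0, 0]
}}

```text
t: 28.0
eef_pos: [0.4857, -0.381, 0.1543]
ee_rot: [1.0, 0.018, -0.0, -0.0]
force: [-0.7, 0.4, -5.0]
opening: 0.0161
```

```bash
python3 -c "
from h import *
F=[];M=[]
for k in range(6):
  e=r.get_image('scene');s=r.state();F.append(s['force']);M.append(s['moment'])
go(.485,-.381,.1536,2);print(np.mean(F,0),np.mean(M,0))
cv2.imwrite('pics/aft.png',e['frame'][:,:,::-1])
g=cv2.cvtColor(e['frame'],cv2.COLOR_RGB2GRAY)[205:240:2,140:206:2]
print('\n'.join(' '.join('%3d'%v for v in row) for row in g))"
```

```text
t28.30 pos [ 0.4859 -0.3813  0.1545] yaw 2.00 F [-0.2  0.7 -3.4] M [-0.06  0.07  0.02] open 0.0160
units [-0.02 -0.01  0.02] turn 0.000
[-0.22835831 -0.061276   -3.61771481] [-0.08019172  0.09313793  0.01434337]
146 146 146 138 110 121 145 150 149 149 150 150 150 151 151 152 150 143 129 121 115 123 193 207 145 120 127 127 127 126 116 101  95
148 147 148 147 133 130 131 138 163 147 146 147 148 149 148 148 139 136 136 123 125 152 191 203 165 131 127 127 127 150 132 101  89
152 153 153 153 152 126 107 137 194 155 153 156 155 146 139 133 129 131 130 122 123 135 141 145 138 128 128 129 129 176 142 101  88
148 148 149 151 152 117 104 131 156 142 139 152 143 124 122 119 118 123 120 121 119 119 125 120 120 120 118 125 133 183 129 101  84
145 146 147 148 147 109 115 145 147 133 119 128 128 123 122 118 114 120 123 122 120 116 118 121 123 120 116 123 135 184 114 101  92
140 141 141 143 140 102 119 143 142 136 123 115 121 125 123 115 111 118 124 123 117 113 117 124 122 118 114 120 144 183 113 111 131
138 138 139 145 130 101 116 138 136 130 117 117 123 122 121 118 117 122 122 123 117 117 122 124 
[... 787 characters left out ...]
 196 197 197 206 205 150 116 125 129 142
151 130 105 116 117 117 116 116 115 116 116 117 116 116 116 115 115 116 114 116 118 117 117 117 117 118 117 119 115 117 127 131 144
160 152 116 111 117 117 117 117 117 115 117 116 117 116 117 117 117 116 117 117 117 117 117 118 118 118 118 119 118 119 135 140 153
156 155 139 107 118 115 106 108 111 118 120 120 120 120 120 121 121 120 119 113 113 116 119 122 122 121 122 121 121 125 138 144 155
157 156 154 120 108 108 105 106 107 110 109 109 109 108 109 109 109 118 116 116 116 116 117 118 117 117 115 114 114 135 148 149 150
159 159 159 150 117 105 106 104 104 104 104 103 104 103 103 102 109 145 151 151 150 150 150 151 150 151 151 151 149 152 154 154 152
```

Request:
{"api": "move_arm", "payload": {
  "increments": [1, 0, 0, -0.3, -0.05, 1, 0, 0, -0.4, -0.06, 1, 0, 0, -0.3, -0.05, 1, 0, 0, 0, 0]
}}

```text
t: 28.8
eef_pos: [0.4867, -0.3821, 0.1963]
ee_rot: [0.995, 0.098, 0.001, 0.001]
force: [0.1, 0.5, -4.0]
opening: 0.0157
```

```bash
python3 -c "
from h import *
go(.421,.337,.194,11)"
```

```text
t28.80 pos [ 0.4867 -0.3821  0.1963] yaw 11.20 F [ 0.1  0.5 -4. ] M [-0.09  0.07 -0.02] open 0.0157
units [  1.82 -17.96   0.06] turn 0.004
```

Request:
{"api": "move_arm", "payload": {
  "increments": [1, 0.05, -0.4, 0, 0, 1, 0.1, -0.8, 0, 0, 1, 0.1, -0.95, 0, 0, 1, 0.1, -0.95, 0, 0, 1, 0.1, -0.95, 0, 0, 1, 0.1, -0.95, 0, 0, 1, 0.1, -0.95, 0, 0, 1, 0.1, -0.9, 0, 0, 1, 0.1, -0.6, 0, 0, 1, 0.05, -0.3, 0, 0, 1, 0, 0, 0, 0]
}}

```text
t: 30.18
eef_pos: [0.4609, -0.0696, 0.1946]
ee_rot: [0.995, 0.098, -0.0, -0.0]
force: [-0.7, -0.4, -3.4]
opening: 0.016
```

```bash
python3 -c "
from h import *
F=[]
for k in range(4):
  d=r.get_image('top');F.append(r.state()['force'])
e=r.get_image('scene');print(np.mean(F,0))
go(.421,.337,.194,11)
cv2.imwrite('pics/t3.png',d['frame'][:,:,::-1]);cv2.imwrite('pics/s3.png',e['frame'][:,:,::-1])
q=px(d,[[.5185,-.3807,.02]])[0].astype(int)
g=cv2.cvtColor(d['frame'],cv2.COLOR_RGB2GRAY)[q[1]-28:q[1]+28:2,q[0]-28:q[0]+28:2]
print(q);print('\n'.join(' '.join('%3d'%v for v in row) for row in g))
"
```

```text
[-0.42901684 -0.01583412 -4.23145157]
t30.43 pos [ 0.4612 -0.0714  0.1948] yaw 11.06 F [ 0.1 -0.2 -4.1] M [-0.12  0.06  0.02] open 0.0162
units [  0.96 -10.21   0.02] turn 0.001
[470 216]
121 119 121 123 121 122 124 122 121 123 121 121 121 122 121 122 122 124 122 125 125 124 123 126 121 122 127 127
120 125 120 122 121 122 123 120 110  97  97  94  96 102  93  92  94  99  97  95  95  87  91  87 101  96 112 112
121  71  85 183 178 178 177 177 181 184 180 183 160 160 159 160 160 155 150 147 145 142 146 144 145 144 143 145
 99  99  86 162 173 170 173 172 170 169 173 175 175 161 171 175 178 177 177 176 174 177 179 179 164 119  89  79
104 101  76 196 195 193 192 192 193 194 192 193 193 194 191 192 193 191 191 192 190 191 189 191 165 135  88  79
102 104  69 199 194 197 195 197 197 194 196 195 196 195 196 195 194 193 194 194 192 192 189 189 167 143  84  77
 97  84  74 191 196 194 194 194 196 195 194 196 197 196 193 195 195 194 194 194 192 191 193 191 167 145  80  82
100 104  80 197 200 200 200 198 200 199 201 201 199 197 199 197 197 195 195 193 195 194 191 194 168 153  84  80
107  91  82 191 
[... 1523 characters left out ...]
 190 192 192 182 169 107  84
100 102  87 119 187 195 196 193 195 192 194 193 193 194 194 193 194 193 194 191 191 192 191 190 183 170 128  83
101  98  87 107 194 195 194 195 194 195 196 194 198 193 193 195 193 193 193 192 192 193 194 193 185 170 129  83
 99 100  86  92 194 199 197 196 195 195 196 195 194 199 197 197 196 195 194 194 195 194 196 194 184 171 148  83
103 111  81  84 198 195 197 197 195 197 195 196 195 196 194 195 194 195 196 194 196 194 194 194 185 170 146  83
 97  99  82  80 181 139 138 139 138 141 138 139 139 126 126 122 128 125 124 113 112 115 116 113 102  84  77  70
103  98 117  77 185 182 177 175 173 171 175 179 177 176 159 158 162 171 170 170 158 155 155 150 150 147 153 160
```

Four nuts show clearly in the tray, in a row. The weight is still about 0.9 N over the empty scoop's, so the fifth may be in the scoop. I'll check its floor, the bin and the bench numerically.

```bash
python3 -c "
from h import *
d=r.get_image('top');e=r.get_image('scene')
p,R,s=tool();b=p-[0,0,.0536]
X=R[:,0];Y=-R[:,1]
q=px(e,[b+X*x*.001+Y*y*.001 for x,y in((70,-65),(70,65),(-55,55),(-55,-55))]);print(q.round(0))
lo=q.min(0).astype(int)-2;hi=q.max(0).astype(int)+2
g=cv2.cvtColor(e['frame'],cv2.COLOR_RGB2GRAY)[lo[1]:hi[1]:2,lo[0]:hi[0]:2]
print(lo);print('\n'.join(' '.join('%3d'%v for v in row) for row in g))
print(blobs(e,(.5528,-.0857),-8.3,.135,.068,.006,120))
"
```

```text
[[253. 199.]
 [296. 194.]
 [288. 163.]
 [253. 167.]]
[250 160]
128 106 109 109  75  58  60  58  59  59  58  58  58  58  60  62  83 112 111 118 134 135 134 135
130 113 114 113  85  61  60  57  57  57  56  57  60  69  75  82  90 110 114 115 136 139 142 144
133 113 113 115  96  78  81  85  87  78  85  96 104 120 127 134 120 140 135 119 138 141 141 141
112 109 113 115 117 119 126 130 132 130 132 142 182 186 171 179 168 193 147 114 137 140 141 140
104 107 117 123 141 144 146 146 146 145 146 150 212 218 199 203 196 195 159 113 136 142 141 142
105 105 120 123 142 146 145 145 143 144 144 149 209 207 194 195 196 196 175 123 149 145 145 145
120 104 117 121 140 144 144 144 144 144 143 153 211 201 195 196 195 197 179 135 159 145 145 146
129 107 119 120 141 147 146 146 144 144 145 171 213 200 197 197 198 199 186 132 161 146 146 146
128 107 120 120 137 146 147 144 143 143 143 147 152 190 199 199 199 199 173 123 150 145 144 146
107 102 121 120 127 135 133 126 123 123 123 122 125 188 200 194 193 184 138 116 125 147 148 147
 99  96 112 120 120 120 123 123 120 122 123 123 130 167 165 141 134 129 124 1
[... 338 characters left out ...]
 148 148 147 147 152 190 217 171 186 204 185 193 210 154 134  99
 90  87 113 131 148 147 147 147 148 148 148 148 147 184 219 150 155 165 154 175 212 183 131  71
 87  91 114 131 148 147 147 147 146 146 146 147 145 173 201 122 127 134 120 147 213 207 120  64
 79  90 113 131 145 146 147 146 146 146 147 146 150 201 208 128 115 115 121 168 207 192 123  67
 68  88 118 142 147 147 148 147 147 147 149 145 149 210 213 180 118 100 126 165 155 130  95  78
 55  85 120 139 142 146 141 129 122 118 121 107  93 108 113 111  71  62  85  93  92  91  90  91
 50  77 101  96  88  87  85  77  70  65  58  57  56  55  55  57  57  60  88  93  92  92  91  89
[(176, array([-109.,  -30.])), (18, array([-121.,   41.]))]
```

The fifth nut is still in the scoop, near its nose on the +y side, and the bin is right below. I'll lower the scoop into the bin and flick it back, so that nut stays in the bin, which the task allows.

Request:
{"api": "move_arm", "payload": {
  "increments": [1, 0, 0, 0, 0.05, 1, 0, 0, 0, 0.12, 1, 0, 0, 0, 0.12, 1, 0, 0, 0, 0.047, 1, 0, 0, 0, 0]
}}

```text
t: 31.15
eef_pos: [0.4613, -0.0706, 0.1948]
ee_rot: [0.997, -0.071, -0.0, 0.0]
force: [-0.1, 0.5, -4.0]
opening: 0.0157
```

```bash
python3 -c "
from h import *
go(.5179,-.0826,.0656,-8.3)"
```

```text
t31.15 pos [ 0.4613 -0.0706  0.1948] yaw -8.14 F [-0.1  0.5 -4. ] M [-0.08  0.13 -0.01] open 0.0157
units [1.44 0.09 3.23] turn 0.003
```

Request:
{"api": "move_arm", "payload": {
  "increments": [1, 0.2, 0.02, 0, 0.003, 1, 0.3, 0.03, 0, 0, 1, 0.35, 0.04, 0.2, 0, 1, 0.3, 0, 0.4, 0, 1, 0.2, 0, 0.5, 0, 1, 0.09, 0, 0.5, 0, 1, 0, 0, 0.5, 0, 1, 0, 0, 0.5, 0, 1, 0, 0, 0.35, 0, 1, 0, 0, 0.2, 0, 1, 0, 0, 0.08, 0, 1, 0, 0, 0, 0]
}}

```text
t: 32.65
eef_pos: [0.5181, -0.0822, 0.0659]
ee_rot: [0.997, -0.072, 0.0, -0.0]
force: [0.1, -0.1, -3.7]
opening: 0.016
```

```bash
python3 -c "
from h import *
go(.5179,-.0826,.0656,-8.3)"
```

```text
t32.65 pos [ 0.5181 -0.0822  0.0659] yaw -8.31 F [ 0.1 -0.1 -3.7] M [-0.11  0.09 -0.01] open 0.0160
units [-0.    0.01  0.01] turn -0.000
```

Now the flick: a soft ramp forward, then a sharp reversal.

Request:
{"api": "move_arm", "payload": {
  "increments": [1, 0.2, 0, 0, 0, 1, 0.4, 0, 0, 0, 1, 0.6, 0, 0, 0, 1, 0.75, 0, 0, 0, 1, -1, 0, 0, 0, 1, -1, 0, 0, 0, 1, -0.6, 0, 0, 0, 1, -0.3, 0, 0, 0, 1, 0, 0, 0, 0, 1, 0, 0, 0, 0]
}}

```text
t: 33.9
eef_pos: [0.4821, -0.0768, 0.0661]
ee_rot: [0.997, -0.072, 0.001, 0.0]
force: [-1.0, -0.5, -3.4]
opening: 0.016
```

```bash
cat > chk.py <<'E'
from h import *
F=[]
for k in range(8):
  e=r.get_image('scene');F.append(r.state()['force'][2])
d=r.get_image('top');print(np.mean(F));go(.5179,-.0826,.0656,-8.3)
print('top',blobs(d,(.5528,-.0857),-8.3,.135,.068,.006,120));print('scene',blobs(e,(.5528,-.0857),-8.3,.135,.068,.006,120))
E
python3 chk.py
```

```text
-3.320436380268304
t34.35 pos [ 0.4802 -0.0767  0.0656] yaw -8.31 F [ 0.5  0.6 -2.7] M [-0.03  0.09  0.06] open 0.0156
units [0.95 0.01 0.  ] turn -0.000
top [(70, array([119.,  28.])), (214, array([-27.,  37.])), (27, array([-24., -57.])), (230, array([-97.,  34.])), (100, array([-73., -29.]))]
scene [(945, array([-45.,   4.])), (94, array([120.,  26.]))]
```

The nut is now in the bin at (120, 27) mm in its frame in both views, and the scoop weighs as it does empty (3.3 N). Now the rack.

Request:
{"api": "move_arm", "payload": {
  "increments": [1, 0, 0, -0.2, 0, 1, 0, 0, -0.4, 0, 1, 0, 0, -0.6, 0, 1, 0, 0, -0.6, 0, 1, 0, 0, -0.6, -0.07, 1, 0, 0, -0.5, -0.1, 1, 0, 0, -0.3, -0.1, 1, 0, 0, -0.05, -0.067, 1, 0, 0, 0, 0]
}}

```text
t: 35.48
eef_pos: [0.4804, -0.0769, 0.1968]
ee_rot: [0.995, 0.095, 0.001, -0.0]
force: [-0.9, 0.1, -1.9]
opening: 0.0156
```

```bash
python3 -c "
from h import *
go(.421,.337,.1956,11)"
```

```text
t35.48 pos [ 0.4804 -0.0769  0.1968] yaw 10.94 F [-0.9  0.1 -1.9] M [-0.1   0.01 -0.01] open 0.0156
units [  0.52 -10.44   0.03] turn -0.001
```

Request:
{"api": "move_arm", "payload": {
  "increments": [1, 0.02, -0.4, 0, 0, 1, 0.04, -0.7, 0, 0, 1, 0.05, -0.9, 0, 0, 1, 0.05, -0.9, 0, 0, 1, 0.05, -0.95, 0, 0, 1, 0.05, -0.95, 0, 0, 1, 0.05, -0.95, 0, 0, 1, 0.05, -0.95, 0, 0, 1, 0.05, -0.95, 0, 0, 1, 0.05, -0.95, 0, 0, 1, 0.04, -0.8, 0, 0, 1, 0.02, -0.6, 0, 0, 1, 0, -0.3, 0, 0, 1, 0, -0.14, 0, 0, 1, 0, 0, 0, 0]
}}

```text
t: 37.35
eef_pos: [0.4211, 0.3366, 0.1957]
ee_rot: [0.995, 0.095, -0.0, 0.0]
force: [0.4, -0.3, -3.2]
opening: 0.0158
```

```bash
python3 -c "
from h import *
go(.485,.3493,.1956,11)
e=r.get_image('scene');d=r.get_image('top')
# rack prong tips, from scene0 (row,col eyeballed): cross-check of rest
print(cast(e,[(402.5,166.5),(423.5,165.5)],.23), px(e,[[.445,.3737,.23],[.4564,.3111,.23],[.573,.3997,.215],[.5853,.3355,.215]]))
h=cv2.cvtColor(e['frame'],cv2.COLOR_RGB2HSV);
"
```

```text
t37.35 pos [0.4211 0.3366 0.1957] yaw 10.95 F [ 0.4 -0.3 -3.2] M [-0.06  0.02  0.01] open 0.0158
units [ 1.63 -0.01  0.  ] turn -0.001
[[0.46637033 0.3122204  0.23      ]
 [0.45935755 0.37321372 0.23      ]] [[423.29272035 161.69091606]
 [401.93635319 163.81971922]
 [435.15156529 200.90506428]
 [412.31270008 203.52893294]]
```

The rack tips and uprights agree between the two views to within about 5 mm. I'll advance along the prongs with the handle about 15 mm above the tips.

Request:
{"api": "move_arm", "payload": {
  "increments": [1, 0.15, 0, 0, 0, 1, 0.25, 0, 0, 0, 1, 0.25, 0, 0, 0, 1, 0.25, 0, 0, 0, 1, 0.25, 0, 0, 0, 1, 0.25, 0, 0, 0, 1, 0.15, 0, 0, 0, 1, 0.08, 0, 0, 0, 1, 0, 0, 0, 0]
}}

```text
t: 38.58
eef_pos: [0.4849, 0.3496, 0.1956]
ee_rot: [0.995, 0.096, -0.0, 0.0]
force: [0.4, 0.8, -3.4]
opening: 0.0157
```

Request:
{"api": "move_arm", "payload": {
  "increments": [1, 0, 0, 0.2, 0, 1, 0, 0, 0.25, 0, 1, 0, 0, 0.15, 0, 1, 0, 0, 0.1, 0, 1, 0, 0, 0.05, 0, 1, 0, 0, 0, 0]
}}

```text
t: 39.33
eef_pos: [0.4852, 0.3499, 0.1662]
ee_rot: [0.995, 0.096, 0.0, -0.0]
force: [-0.6, -1.0, -0.2]
opening: 0.0156
```

```bash
python3 -c "
from h import *
go(.485,.3493,.1636,11)"
```

```text
t39.33 pos [0.4852 0.3499 0.1662] yaw 11.00 F [-0.6 -1.  -0.2] M [-0.16  0.25  0.03] open 0.0156
units [-0.01  0.01  0.07] turn -0.000
```

Request:
{"api": "move_arm", "payload": {
  "increments": [1, 0, 0, 0.03, 0, 1, 0, 0, 0, 0, 1, 0, 0, 0, 0]
}}

```text
t: 39.7
eef_pos: [0.4852, 0.3499, 0.166]
ee_rot: [0.995, 0.096, 0.0, -0.001]
force: [-3.5, -3.3, 8.3]
opening: 0.0159
```

```bash
python3 -c "
from h import *
F=[];M=[]
for k in range(6):
  e=r.get_image('scene');s=r.state();F.append(s['force']);M.append(s['moment'])
print(np.mean(F,0),np.mean(M,0));go(.485,.3493,.1636,11)
X=tool()[1][:,0];Y=-tool()[1][:,1];p=tool()[0]
for nm,o,hh in(('noseL',.07,.065),('rear',-.055,.055)): print(nm,px(e,[p+[0,0,-.0536]+X*o+Y*hh,p+[0,0,-.0536]+X*o-Y*hh]).round(1))
h=cv2.cvtColor(e['frame'],cv2.COLOR_RGB2GRAY)[140:220:2,385:445:2];print('\n'.join(' '.join('%3d'%v for v in w) for w in h))
"
```

```text
[-3.60116597 -2.91616317  8.31231   ] [-0.48555613  0.87234083  0.08444853]
t40.00 pos [0.4853 0.35   0.166 ] yaw 11.00 F [-4.  -2.6  7.7] M [-0.51  0.83  0.1 ] open 0.0158
units [-0.01  0.01  0.06] turn -0.000
noseL [[436.4 212.5]
 [394.1 217.6]]
rear [[422.1 180.2]
 [387.9 184. ]]
132 132 132 133 132 133 133 131  92  60  67  57  48  43  38  62  86  68  54  53  60  67  67  67  63  58  49  87 146 151
133 132 132 134 133 134 134 133 104  81  77  81  73  47  38  38  65  91  93  80  66  60  58  60  57  45  38 108 154 153
145 139 132 132 133 133 134 134 131 129  99  95 101  52  45  35  35  51  81  94 100  95  92  83  62  37  65 137 156 155
150 148 136 133 134 134 134 134 135 135 111  84 110  57  52  46  35  30  32  38  49  50  49  37  32  65 129 157 157 157
143 144 136 129 130 131 130 132 133 133 110  59  66  46  52  55  45  41  30  29  30  28  29  33  84 137 158 158 157 157
136 136 131 122 122 121 123 123 124 123  87  45  47  41  47  53  50  48  30  29  29  29  42  51 112 153 152 152 152 153
139 138 137 126 123 122 123 122 122 122  77  41  46  42  42  52  52  44  28  31  32  31  48  64 
[... 3283 characters left out ...]
 130 145 148 148 149 148 148 123 120 145 173 216 164 212 214 216 228 227 151 112 141 143 134 135 135
 95  74  69  68  82 127 145 149 147 147 148 146 120 117 143 155 220 164 180 215 212 224 225 144 111 114 129 131 131 132
 95  79  67  68  82 126 144 147 147 148 147 141 117 119 142 174 225 175 162 214 211 215 187 124 139 125 125 128 127 127
 92  85  67  68  80 120 144 149 149 148 149 134 117 121 134 187 228 199 150 206 196 180 147 123 144 125 124 125 125 125
 96  90  67  69  81 118 146 149 144 143 142 125 112 104 102 135 155 134 120 142 136 124 115 118 122 121 121 121 121 120
 97  96  74  67  77  99 121 117  94  83  86 111  92  60  57  58  65  96 125 126 126 122 117 125 127 127 127 125 126 126
```

Contact is at z = 0.166, about 2 mm from where I expected it. The side force follows the same radial pattern as when pressing in the bin, so the handle is seated on the prongs. I'll ease the pressure and let go.

Request:
{"api": "move_arm", "payload": {
  "increments": [1, 0, 0, -0.03, 0, 1, 0, 0, 0, 0, 0.3, 0, 0, 0, 0, 0.3, 0, 0, 0, 0, 0.3, 0, 0, 0, 0, 0, 0, 0, 0, 0, 0, 0, 0, 0, 0, 0, 0, 0, 0, 0, 0, 0, 0, 0, 0, 0, 0, 0, 0, 0, 0, 0, 0, 0, 0, 0, 0, 0, 0, 0, 0, 0, 0, 0, 0]
}}

```text
t: 41.62
eef_pos: [0.4849, 0.3497, 0.1657]
ee_rot: [0.995, 0.096, -0.0, -0.0]
force: [0.0, 0.1, -0.4]
opening: 0.0879
```

Request:
{"api": "move_arm", "payload": {
  "increments": [0, 0, 0, -0.1, 0, 0, 0, 0, -0.2, 0, 0, 0, 0, -0.3, 0, 0, 0, 0, -0.5, 0, 0, 0, 0, -0.8, 0, 0, 0, 0, -0.8, 0, 0, 0, 0, -0.6, 0, 0, 0, 0, -0.3, 0, 0, 0, 0, 0, 0]
}}

```text
t: 42.75
eef_pos: [0.4852, 0.3499, 0.3105]
ee_rot: [0.995, 0.096, 0.001, -0.001]
force: [-0.6, -0.8, -0.2]
opening: 0.0882
```

Clear of the rack. I'll move aside so both cameras can see the scoop.

Request:
{"api": "move_arm", "payload": {
  "increments": [0, 0, 0.4, -0.2, 0, 0, 0, 0.8, 0, 0, 0, 0, 1, 0, 0, 0, 0, 1, 0, 0, 0, 0, 1, 0, 0, 0, 0, 0.9, 0, 0, 0, 0, 0.5, 0, 0, 0, 0, 0.2, 0, 0, 0, 0, 0, 0, 0]
}}

```text
t: 43.88
eef_pos: [0.529, 0.1214, 0.3174]
ee_rot: [0.995, 0.095, -0.0, 0.0]
force: [-0.0, -0.5, 0.7]
opening: 0.0878
```

```bash
python3 - <<'E'
from h import *
np.set_printoptions(precision=4,suppress=True)
d=r.get_image('top');e=r.get_image('scene')
cv2.imwrite('pics/fin_t.png',d['frame'][:,:,::-1]);cv2.imwrite('pics/fin_s.png',e['frame'][:,:,::-1])
a=np.radians(11);X=np.array([np.cos(a),np.sin(a),0]);Y=np.array([-X[1],X[0],0]);rest=np.array([.485,.3497,.215])
# expected picture positions of scoop features if hanging level at rest
P={'handle ends top':[rest+[0,0,.02]+Y*.055,rest+[0,0,.02]-Y*.055],'nose':[rest+[0,0,-.083]+X*.07+Y*.065,rest+[0,0,-.083]+X*.07-Y*.065],'rear':[rest+[0,0,-.06]-X*.055+Y*.055,rest+[0,0,-.06]-X*.055-Y*.055]}
for k,v in P.items(): print(k,'top',px(d,v).round(1).tolist(),'scene',px(e,v).round(1).tolist())
# bright/white (scoop) and tan (handle) outlines
def white(i,box):
    x,y,w,h=box;s=cv2.cvtColor(i['frame'],cv2.COLOR_RGB2HSV)[y:y+h,x:x+w];m=((s[...,1]<50)&(s[...,2]>110)).astype(np.uint8)
    n,l,st,ce=cv2.connectedComponentsWithStats(m)
    for k in range(1,n):
        if st[k,4]>60: c=cv2.findContours((l==k).astype(np.uint8),0,2)[0][0];print('white',st[k,4],(cv2.approxPolyDP(c,3,True)[:,0]+[x,y]).tolist())
print('T');white(d,(195,170,75,90));print('S');white(e,(380,150,70,80))
E
```

```text
handle ends top top [[202.7, 224.6], [243.5, 217.6]] scene [[434.9, 168.9], [397.5, 173.1]]
nose top [[205.9, 201.9], [249.9, 194.3]] scene [[437.7, 208.8], [394.9, 213.9]]
rear top [[213.7, 244.0], [251.9, 237.5]] scene [[424.6, 171.6], [389.5, 175.5]]
T
white 81 [[266, 173], [269, 198]]
white 823 [[249, 194], [235, 197], [231, 184], [231, 198], [212, 202], [207, 188], [210, 219], [247, 212]]
white 674 [[249, 221], [212, 227], [213, 242], [252, 237]]
S
white 1581 [[390, 177], [394, 217], [428, 214], [429, 221], [435, 212], [431, 179], [397, 179], [395, 186], [396, 177]]
```

```bash
python3 - <<'E'
from h import *
d=r.get_image('top');e=r.get_image('scene')
for i,f in((d,'fin_t'),(e,'fin_s')):
    o=cv2.imread(f'pics/{f}.png')[:,:,::-1];x=np.abs(i['frame'].astype(int)-o).max(2);print('still: changed px',(x[150:260,190:270] if f=='fin_t' else x[140:240,370:450]).__gt__(40).sum())
# bystanders vs start: difference in their boxes
for i,f,bx in((d,'top0',{'can':(265,115,35,40),'jar':(225,148,35,35),'wrench':(408,118,45,60)}),(e,'scene0',{'can':(348,258,35,48),'jar':(388,245,34,34),'wrench':(172,250,62,58)})):
    o=cv2.imread(f'pics/{f}.png');
    for n,(x,y,w,h) in bx.items():
        A=cv2.cvtColor(o[y:y+h,x:x+w],cv2.COLOR_BGR2GRAY).astype(np.float32);B=cv2.cvtColor(i['frame'][y:y+h,x:x+w],cv2.COLOR_RGB2GRAY).astype(np.float32)
        print(f,n,'shift px',np.round(cv2.phaseCorrelate(A,B,cv2.createHanningWindow((w,h),cv2.CV_32F)),2))
print('bin',blobs(d,(.5528,-.0857),-8.3,.135,.068,.006,120),blobs(e,(.5528,-.0857),-8.3,.135,.068,.006,120))
g=cv2.cvtColor(d['frame'],cv2.COLOR_RGB2GRAY);c=cv2.HoughCircles(cv2.resize(g[190:245,443:500],None,fx=4,fy=4),cv2.HOUGH_GRADIENT,1,30,param1=120,param2=15,minRadius=14,maxRadius=24)
print('tray nuts',None if c is None else np.round(cast(d,c[0][:,:2]/4+[443,190],.025)[:,:2],3).tolist())
E
```

```text
still: changed px 9
still: changed px 0Traceback (most recent call last):
  File "<stdin>", line 10, in <module>
    return _wrapfunc(a, 'round', decimals=decimals, out=out)
    return _wrapit(obj, method, *args, **kwds)
    conv = _array_converter(obj)
ValueError: setting an array element with a sequence. The requested array has an inhomogeneous shape after 1 dimensions. The detected shape was (2,) + inhomogeneous part.
```

```bash
python3 - <<'E'
from h import *
d=r.get_image('top');e=r.get_image('scene')
for i,f,bx in((d,'top0',{'can':(265,115,35,40),'jar':(225,148,35,35),'wrench':(408,118,45,60)}),(e,'scene0',{'can':(348,258,35,48),'jar':(388,245,34,34),'wrench':(172,250,62,58)})):
    o=cv2.imread(f'pics/{f}.png');
    for n,(x,y,w,h) in bx.items():
        A=cv2.cvtColor(o[y:y+h,x:x+w],cv2.COLOR_BGR2GRAY).astype(np.float32);B=cv2.cvtColor(i['frame'][y:y+h,x:x+w],cv2.COLOR_RGB2GRAY).astype(np.float32)
        s,c=cv2.phaseCorrelate(A,B,cv2.createHanningWindow((w,h),cv2.CV_32F));print(f,n,'shift px',np.round(s,2),round(c,2))
print('bin',blobs(d,(.5528,-.0857),-8.3,.135,.068,.006,120),blobs(e,(.5528,-.0857),-8.3,.135,.068,.006,120))
g=cv2.cvtColor(d['frame'],cv2.COLOR_RGB2GRAY)
c=cv2.HoughCircles(cv2.resize(g[190:245,443:500],None,fx=4,fy=4),cv2.HOUGH_GRADIENT,1,30,param1=120,param2=15,minRadius=14,maxRadius=24)
print('tray nuts',None if c is None else np.round(cast(d,c[0][:,:2]/4+[443,190],.025)[:,:2],3).tolist())
print(r.state()['t'])
E
```

```text
top0 can shift px [-0.04  0.02] 0.96
top0 jar shift px [ 0.04 -0.09] 1.02
top0 wrench shift px [0.59 0.02] 0.92
scene0 can shift px [ 0.01 -0.02] 0.9
scene0 jar shift px [-0.07 -0.05] 0.82
scene0 wrench shift px [-0.06  0.07] 0.92
bin [(69, array([118.,  28.]))] [(97, array([120.,  26.]))]
tray nuts None
44.175
```

```bash
python3 -c "
from cell import r
print(r.sign_off())"
```

```text
the job is handed in; nothing more can be done
None
```

The job is handed in at about 44 s: four nuts are in the tray, the fifth is in the bin, and the scoop hangs on both prongs, released. All five nuts came out of the bin in one scoop. Tipping it over the tray rim dropped four, and I put the one that stayed in the scoop back in the bin.

**Last checks:**
- **Scoop:** it matches the expected level hanging pose to about 1–2 px in the top view. In the scene view the nose corners are about 3 px off, in opposite directions, partly because they blend with the rack. It isn't swinging.
- **Nuts:** the fifth nut shows in the bin in both views. I saw no nuts on the bench before tipping, and did not repeat that check at the end.
- **Can and jar:** unmoved in both views.
- **Wrench:** the scene view shows no shift. The top view shows 0.6 px, probably the bin's edge inside the comparison box.

**What failed or disagreed:**
- **First two grasps missed:** the real fingertips sit about 4 cm higher than the reported TCP. I corrected by going lower, and checked by weight that the scoop was held.
- **Tray count:** a final circle detection in the tray found nothing. The count of four rests on the earlier top picture, where four nuts stood in a row, and on the weight and the fifth nut's location.

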